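# Seat the blank and lock it through the guard window

## Task

With the fingertips, push the wooden blank along its channel until its far end sits against the steel stop under the guard. Then reach down through the window of the aluminium guard frame and press the hold-down lever by its round black pad all the way down, without touching the guard frame. Only push and press: do not lift the blank, and leave the other things on the bench and on the jig where they are.

Things in the scene. Friction and masses are not known exactly. Their poses are not given: they have to be found in the camera images.
- jig: Fixed jig on the bench: plywood base 400 x 240 x 12 mm, top of base 12 mm above the bench. Origin at the centre of its underside, on the bench; x runs along the channel from its open end towards the stop, y across, z up. Two aluminium rails 10 mm high, 78 mm apart, form the channel along x, centred on y = 0, from x = -200 to +100 mm. A steel stop bar (90 mm wide, top 50 mm above the bench) has its face at x = +120 mm.
- blank: Loose beech blank, 200 mm along its x, 70 mm wide, 34 mm high, about 0.3 kg, lying in the channel with 30 to 60 mm to go to the stop. Origin at the centre of its underside, x roughly along the jig's x. It slides freely between the rails (4 mm clear each side). Its near end is the one to push; when home, that end is at x = -80 mm in the jig frame, 90 mm short of the guard frame's near edge.
- blank_centre (a point): Centre of the blank (half-way along, across and up). When the blank is home it is at x = +20 mm in the jig frame.
- guard: Guard fixed to the jig: flat aluminium frame 5 mm thick, 175 mm along x by 200 mm across, on four posts; its top face is 125 mm above the bench and nothing stands higher. It has one rectangular window, 90 mm along x by 100 mm along y. Origin at the centre of the window, level with the top face, at x = +75 mm, y = 0 in the jig frame; axes as the jig's. The frame spans x = -65 to +110 mm, y = -100 to +100 mm about that origin. It must not be touched.
- lever (a joint): Hold-down lever under the window, hinged about the jig's y axis at x = +150 mm, 78 mm above the bench; its arm runs 75 mm from the hinge towards the open end of the channel. 0 rad = up, 0.32 rad = fully down against its end stop; it starts between 0 and 0.05. Stiff hinge: it takes about 5 to 6 N of downward push at the pad to move and stays where it is left.
- lever_pad (a point): Centre of the top face of the lever's round black pad, 40 mm in diameter, 10 mm thick. With the lever up it lies about 14 mm below the guard's top face; fully down it lies 37 mm below it (88 mm above the bench), level, right below the middle of the window.
- plug_mid (a point): Bystander: centre of a dark wooden plug, 34 mm diameter, 34 mm high, standing on the jig's base beside the left (+y) rail. Leave alone.
- offcut_mid (a point): Bystander: centre of a wooden offcut 75 x 30 x 22 mm lying on the jig's base beside the right (-y) rail. Leave alone.
- glue_mid (a point): Bystander: centre of a yellow glue bottle, 60 mm diameter, 170 mm high. Leave alone.
- tin_mid (a point): Bystander: centre of a tin, 90 mm diameter, 110 mm high. Leave alone.
- mug_mid (a point): Bystander: centre of a white mug, 80 mm diameter, 90 mm high. Leave alone.
- driver_mid (a point): Bystander: a screwdriver lying on the bench. Leave alone.
- mallet_mid (a point): Bystander: a wooden mallet lying on the bench, head 70 x 130 x 65 mm, handle 200 mm long. Leave alone.

How it is judged:
On the way, in this order (a step that is already met when the one before it is completed fails the run):
1. the blank is home against the stop (x of blank_centre in the frame of jig above 0.0165 m and z of blank_centre in the frame of jig below 0.034 m and angle between the x axis of blank and the x axis of jig, either way round below 0.06 rad), for 0.2 s.
2. the lever is fully down (all of step 1 and value of joint lever above 0.285 rad), for 0.2 s.
At the end, for the whole second after the job is handed in: The blank's far end is within 3.5 mm of the stop, lying flat in the channel and at rest, and the lever is at 0.285 rad or more (within 3 mm of fully down at the pad) (all of step 2 and linear speed of blank below 0.01 m/s and velocity of joint lever below 0.02 rad/s); the robot touches nothing.
It fails at once if the robot touches the guard frame (contact force between any of the fingers, the arm and guard above 0.5 N).
It fails at once if the blank is lifted or tipped (z of blank_centre in the frame of jig above 0.041 m or angle between blank's own z axis and vertical above 0.15 rad).
It fails at once if the lever is pressed before the blank is home (value of joint lever above 0.15 rad and x of blank_centre in the frame of jig below 0.012 m).
It fails at once if a bystander is disturbed (distance of any of plug_mid, offcut_mid, glue_mid, tin_mid, mug_mid, driver_mid, mallet_mid from where it was at the start of the episode above 0.025 m).
It also fails if it takes over 48 s, if anything falls off the work surface, if the arm or the gripper's body presses on something with over 40 N, if the wrist force passes 120 N, or if a joint passes its speed limit or range.

## Robot

A 6-joint arm with a two-finger parallel gripper is mounted at the origin on the work surface. World frame = base frame: x ahead of the robot, y to its left, z up, the work surface at z = 0. Lengths are in m, angles in rad, forces in N, time in s.
With the tool pointing down it reaches from about 0.3 to 1 m from the base axis. Payload 5.1 kg.
Tool frame: the origin (TCP) lies at the very end of the fingers, on their centre line; the grasp point (between the pads) lies behind it (bot.grip_depth is the z of the grasp point in the tool frame, in m); z points along the fingers, y is the line along which they close (so a half turn about z gives the same grasp; the last joint's range is limited). The gripper opens to 95 mm and grips with 3 to 60 N. Pads are 20 mm wide; open, the fingers measure 119 mm over their backs; the gripper's body (75 mm by 180 mm) begins 59 mm behind the grasp point.
Start: joints at [1.18, 0.124, 1.65, -0, 1.367, -0.083], TCP at [0.197, 0.619, 0.215] pointing down, gripper open.
Joint ranges: [-2.61, 2.61], [-1.02, 2.33], [0.03, 2.71], [-1.35, 4.49], [0.32, 2.68], [-2.91, 2.91]. Speed limits (rad/s): [2.57, 2.57, 3.14, 3.14, 3.14, 3.14].

## Interface

Orientations are given as a 3x3 rotation matrix whose columns are the frame's x, y, z axes.
In Python, from bench import status, cams, ticket, bot gives the robot as it stands.
- The arm moves only by the tool move_arm, never from a script. Its argument "rows" is a list of rows, each an object with "turn": the turn, a rotation vector about the tool's x, y, z in rad, a list of three; "travel": the shift along the tool's x, y, z in m, a list of three; "jaw": the finger opening in m, from 0 to 0.0951. In form: [{"turn": [rx, ry, rz], "travel": [dx, dy, dz], "jaw": jaw}, ...]. A call has 1 to 20 rows; each row shifts and turns the commanded pose from where the row before left it, along the tool's axes as they then stand; what a row does not reach is not made up. A row lasts 1/8 s, in which the tool goes at most 62.5 mm and 10.7 degrees, less where a joint would pass 70% of its speed; a pose out of reach is approached as far as the arm can. A call with a gripper value outside its range is refused whole. The fingers move at their own pace and stop on an object; "force" is the grip in N (left out, the last holds). Time passes only in rows, so rows that do not move let the fingers close. It gives the time, the measured TCP pose, the force, the opening and the grip force at its end, in the units of the state.
- status.sense(): the state, without advancing time (a new reading comes with each control period).
- cams.capture(name): name is "side" or "top"; returns a dict with "img" (480x640x3 uint8, red, green, blue), "depth" (480x640 float32, m along the optical axis (not along the pixel's ray), 0 where there is no reading), "K" (3x3 intrinsics, pixels), "xyz" and "attitude" of the camera in the world. Camera axes: x right, y down, z forward; pixel columns grow to the right and rows downward; lengths in m; the calibration is good to about 2 mm. A picture is of the moment at which its call begins.
- ticket.job_done(): hands the job in; it is judged then, once.
The state is a dict: "time": time; "joint_pos": joint angles; "joint_vel": joint speeds; "tau": joint torques, N m; "tcp_pos": TCP position; "orientation": TCP orientation; "contact_force": force on the tool from outside, world axes, zero at the start; "moment": the same for the moment, N m; "gripper_width": finger opening in m; "finger_force": force on a finger pad.
Only numpy, scipy, OpenCV 4.12 (cv2) and the standard library are available. Lean on these libraries where they do the work, as an engineer would, in place of code of your own. Each camera call takes 0.05 s, during which the arm holds its last target. There are 200 camera calls.

## Working session

There is one attempt and no reset: what is moved stays moved. The work goes in short steps, Python scripts to look and compute and a tool call to move; the robot and the scene stay as the last step left them, time stands still between calls to the robot, and variables do not carry over. Pictures are saved under pics/ and viewed, at most 10 in all, crops included, and the job is handed in when it is done.

Besides the shell and the picture viewer there is one more tool, called after ">>>" as name(argument=value, ...) on one line, values as JSON. move_arm: Moves the arm, as the interface text tells. Its arguments: {"type":"object","properties":{"rows":{"type":"array"},"force":{"type":"number"}},"required":["rows"]}

```bash
mkdir -p pics; python3 - <<'E'
from bench import status,cams,bot
import cv2,numpy as np
s=status.sense(); print({k:np.round(v,3).tolist() for k,v in s.items()}, bot.grip_depth)
for n in ("top","side"):
    c=cams.capture(n); np.savez(f"pics/{n}0.npz",**c); cv2.imwrite(f"pics/{n}0.png",c["img"][:,:,::-1]); print(n,c["xyz"],np.round(c["attitude"],3).tolist(),c["K"].tolist())
E
```

```text
{'time': 0.0, 'joint_pos': [1.18, 0.124, 1.652, -0.0, 1.368, -0.083], 'joint_vel': [0.002, -0.002, -0.0, -0.001, -0.0, 0.001], 'tau': [-0.0, -41.76, -35.993, 0.077, 0.049, -0.0], 'tcp_pos': [0.197, 0.619, 0.213], 'orientation': [[-0.953, 0.303, -0.001], [0.303, 0.953, -0.002], [0.0, -0.002, -1.0]], 'contact_force': [-0.381, 0.036, 0.021], 'moment': [0.021, -0.043, -0.023], 'finger_force': 0.0, 'gripper_width': 0.095} -0.0188
top [0.44301706 0.01724162 1.72618169] [[0.024, -0.997, 0.073], [-1.0, -0.024, 0.003], [-0.001, -0.073, -0.997]] [[578.8660551965254, 0.0, 316.829925725303], [0.0, 578.8660551965254, 244.4737409051826], [0.0, 0.0, 1.0]]
side [-0.20649223 -0.68082459  0.90957446] [[0.666, -0.478, 0.573], [-0.746, -0.412, 0.523], [-0.014, -0.776, -0.631]] [[574.9146781428092, 0.0, 309.9833965735451], [0.0, 574.9146781428092, 247.01625425272542], [0.0, 0.0, 1.0]]
```

View pics/top0.png

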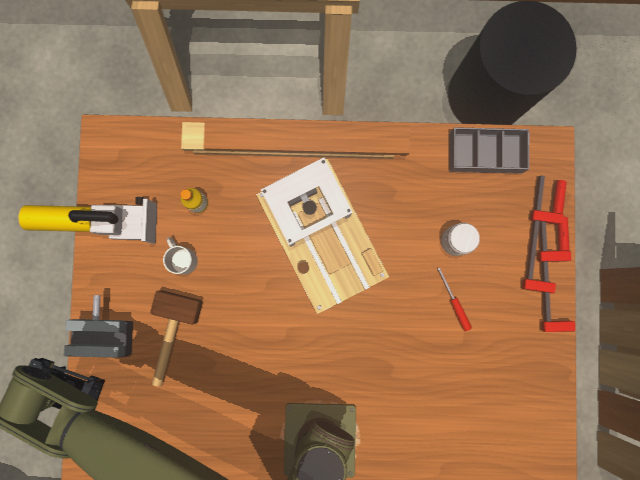

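View pics/side0.png

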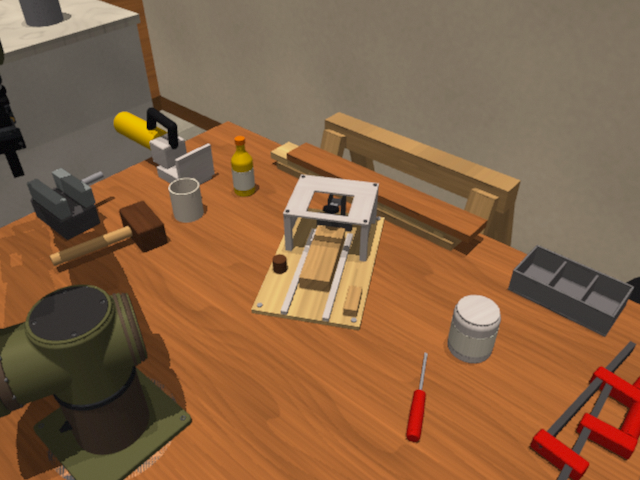

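The top view shows the guard at about (308,203), its window and black pad at (309,208), and the blank at (333,250). The jig's open end is at about (352,300), the plug at (303,267) and the offcut at (373,262). The side view shows that the path to the blank's near end is clear.

```bash
cat > h.py <<'E'
import numpy as np,cv2
def world(c):
    v,u=np.mgrid[:480,:640]; K=np.array(c["K"]); d=c["depth"]
    p=np.stack([(u-K[0,2])/K[0,0]*d,(v-K[1,2])/K[1,1]*d,d],-1)
    return p@np.array(c["attitude"]).T+c["xyz"]
E
python3 - <<'E'
from h import *
res={}
for n in("top","side"):
    P=world(np.load(f"pics/{n}0.npz")); 
    reg=(abs(P[...,0]-.6)<.3)&(abs(P[...,1])<.25)
    def comp(lo,hi):
        m=(reg&(P[...,2]>lo)&(P[...,2]<hi)).astype(np.uint8)
        k,l,st,ce=cv2.connectedComponentsWithStats(m,connectivity=4)
        return [(P[l==i],st[i,4],ce[i].round()) for i in range(1,k) if st[i,4]>60]
    for name,lo,hi in(("guard",.115,.135),("blank",.039,.053),("base",.005,.019)):
        for Q,a,ce in comp(lo,hi):
            r=cv2.minAreaRect(Q[:,:2].astype(np.float32))
            print(n,name,a,ce,"z",np.median(Q[:,2]).round(4),np.round(r[0],4),np.round(r[1],4),round(r[2],2),"box",np.round(cv2.boxPoints(r),3).tolist())
    c=np.load(f"pics/{n}0.npz")
    if n=="top":
        print(P[200:216:4,296:324:4,2].round(3))
E
```

```text
top guard 3311 [305. 198.] z 0.1259 [0.6822 0.0556] [0.1759 0.2007] 28.67 box [[0.5569999814033508, 0.10100000351667404], [0.652999997138977, -0.07500000298023224], [0.8080000281333923, 0.009999999776482582], [0.7110000252723694, 0.1860000044107437]]
top blank 289 [312. 216.] z 0.0466 [0.6517 0.0393] [0.0489 0.0701] 28.6 box [[0.6129999756813049, 0.057999998331069946], [0.6470000147819519, -0.003000000026077032], [0.6899999976158142, 0.019999999552965164], [0.656000018119812, 0.0820000022649765]]
top blank 978 [329. 249.] z 0.0465 [ 0.5547 -0.0142] [0.1285 0.0702] 28.83 box [[0.4819999933242798, -0.014000000432133675], [0.5149999856948853, -0.07599999755620956], [0.628000020980835, -0.014000000432133675], [0.593999981880188, 0.04800000041723251]]
top blank 89 [302. 267.] z 0.0466 [0.4993 0.0641] [0.0292 0.0291] 1.67 box [[0.48399999737739563, 0.07800000160932541], [0.48500001430511475, 0.04899999871850014], [0.5139999985694885, 0.05000000074505806], [0.5130000114440918, 0.07900000363588333]]
top base 83 [330. 166.] z 0.0118 [ 0.8074 -0.0128] [0.091  0.0279] 38.82 box [[0.763000011444
[... 2181 characters left out ...]
71 ] 28.55 box [[0.47600001096725464, -0.017000000923871994], [0.5099999904632568, -0.07900000363588333], [0.6919999718666077, 0.019999999552965164], [0.6579999923706055, 0.0820000022649765]]
side blank 130 [279. 260.] z 0.0453 [0.4953 0.0598] [0.034  0.0305] 44.39 box [[0.47200000286102295, 0.05900000035762787], [0.49399998784065247, 0.03700000047683716], [0.5180000066757202, 0.061000000685453415], [0.4970000088214874, 0.08299999684095383]]
side base 6318 [325. 276.] z 0.0113 [ 0.6498 -0.0729] [0.4243 0.437 ] 28.58 box [[0.35899999737739563, 0.017000000923871994], [0.5680000185966492, -0.3659999966621399], [0.9409999847412109, -0.16300000250339508], [0.7310000061988831, 0.2199999988079071]]
```

>>> move_arm(rows=[{"turn": [0, 0, 0], "travel": [-0.029, -0.0355, 0], "jaw": 0.03}, {"turn": [0, 0, 0], "travel": [-0.029, -0.0355, 0], "jaw": 0.03}, {"turn": [0, 0, 0], "travel": [-0.029, -0.0355, 0], "jaw": 0.03}, {"turn": [0, 0, 0], "travel": [-0.029, -0.0355, 0], "jaw": 0.03}, {"turn": [0, 0, 0], "travel": [-0.029, -0.0355, 0], "jaw": 0.03}, {"turn": [0, 0, 0], "travel": [-0.029, -0.0355, 0], "jaw": 0.03}, {"turn": [0, 0, 0], "travel": [-0.029, -0.0355, 0], "jaw": 0.03}, {"turn": [0, 0, 0], "travel": [-0.029, -0.0355, 0], "jaw": 0.03}, {"turn": [0, 0, 0], "travel": [-0.029, -0.0355, 0], "jaw": 0.03}, {"turn": [0, 0, 0], "travel": [-0.029, -0.0355, 0], "jaw": 0.03}, {"turn": [0, 0, 0], "travel": [-0.029, -0.0355, 0], "jaw": 0.03}, {"turn": [0, 0, 0], "travel": [-0.029, -0.0355, 0], "jaw": 0.03}, {"turn": [0, 0, 0], "travel": [-0.029, -0.0355, 0], "jaw": 0.03}, {"turn": [0, 0, 0], "travel": [-0.029, -0.0355, 0], "jaw": 0.03}, {"turn": [0, 0, 0], "travel": [-0.029, -0.0355, 0], "jaw": 0.03}, {"turn": [0, 0, 0], "travel": [-0.029, -0.0355, 0], "jaw": 0.03}])

```text
time: 2.1
tcp_pos: [0.4671, -0.0639, 0.2143]
orientation: [[-0.953, 0.303, -0.0], [0.303, 0.953, 0.0], [0.0, 0.0, -1.0]]
contact_force: [0.7, -0.6, 0.8]
gripper_width: 0.0296
finger_force: 0.0
```

>>> move_arm(rows=[{"turn": [0, 0, 0.1795], "travel": [0, 0, 0], "jaw": 0.03}, {"turn": [0, 0, 0.1795], "travel": [0, 0, 0], "jaw": 0.03}, {"turn": [0, 0, 0.1795], "travel": [0, 0, 0], "jaw": 0.03}, {"turn": [0, 0, 0.1795], "travel": [0, 0, 0], "jaw": 0.03}, {"turn": [0, 0, 0.1795], "travel": [0, 0, 0], "jaw": 0.03}, {"turn": [0, 0, 0.1795], "travel": [0, 0, 0], "jaw": 0.03}, {"turn": [0, 0, 0.1795], "travel": [0, 0, 0], "jaw": 0.03}, {"turn": [0, 0, 0.1795], "travel": [0, 0, 0], "jaw": 0.03}, {"turn": [0, 0, 0.1795], "travel": [0, 0, 0], "jaw": 0.03}, {"turn": [0, 0, 0.1795], "travel": [0, 0, 0], "jaw": 0.03}, {"turn": [0, 0, 0.1795], "travel": [0, 0, 0], "jaw": 0.03}, {"turn": [0, 0, 0.1795], "travel": [0, 0, 0], "jaw": 0.03}, {"turn": [0, 0, 0.1795], "travel": [0, 0, 0], "jaw": 0.03}, {"turn": [0, 0, 0], "travel": [0, 0, 0], "jaw": 0.03}, {"turn": [0, 0, 0], "travel": [0, 0, 0], "jaw": 0.03}])

```text
time: 3.98
tcp_pos: [0.4669, -0.0624, 0.2144]
orientation: [[0.876, 0.482, -0.0], [0.482, -0.876, 0.0], [-0.0, -0.0, -1.0]]
contact_force: [0.1, -0.3, -0.9]
gripper_width: 0.0299
finger_force: 0.0
```

```bash
cat >> h.py <<'E'
a=np.radians(28.7); U=np.array([[np.cos(a),np.sin(a)],[-np.sin(a),np.cos(a)]]); O=np.array([.5964,.0086])
def rep():
    from bench import status
    s=status.sense(); R=np.array(s["orientation"]); p=s["tcp_pos"]
    print("t",round(float(s["time"]),2),"jig xy",(U@(np.array(p[:2])-O)).round(4),"z",round(float(p[2]),4),"xang",np.degrees(np.arctan2(R[1,0],R[0,0])).round(2),"zaxis",R[:,2].round(4),"F",np.round(s["contact_force"],2),"j",np.round(s["joint_pos"],2),"w",s["gripper_width"])
E
python3 -c "from h import *;rep()"
```

```text
t 3.98 jig xy [-1.477e-01 -1.000e-04] z 0.2144 xang 28.81 zaxis [-5.e-04  1.e-04 -1.e+00] F [ 0.13 -0.31 -0.85] j [-0.25 -0.29  2.04 -0.    1.39  0.82] w 0.029886222960200028
```

>>> move_arm(rows=[{"turn": [0, 0, 0], "travel": [0, 0, 0.03], "jaw": 0.03}, {"turn": [0, 0, 0], "travel": [0, 0, 0.03], "jaw": 0.03}, {"turn": [0, 0, 0], "travel": [0, 0, 0.03], "jaw": 0.03}, {"turn": [0, 0, 0], "travel": [0, 0, 0.03], "jaw": 0.03}, {"turn": [0, 0, 0], "travel": [0, 0, 0.03], "jaw": 0.03}, {"turn": [0, 0, 0], "travel": [0, 0, 0.02], "jaw": 0.03}, {"turn": [0, 0, 0], "travel": [0, 0, 0.015], "jaw": 0.03}, {"turn": [0, 0, 0], "travel": [0, 0, 0], "jaw": 0.03}, {"turn": [0, 0, 0], "travel": [0, 0, 0], "jaw": 0.03}])

```text
time: 5.1
tcp_pos: [0.4678, -0.0626, 0.0305]
orientation: [[0.877, 0.48, 0.001], [0.48, -0.877, -0.0], [0.001, 0.001, -1.0]]
contact_force: [0.2, 0.8, 1.3]
gripper_width: 0.0296
finger_force: 0.0
```

>>> move_arm(rows=[{"turn": [0, 0, 0], "travel": [0.006, 0, 0], "jaw": 0.03}, {"turn": [0, 0, 0], "travel": [0.006, 0, 0], "jaw": 0.03}, {"turn": [0, 0, 0], "travel": [0.005, 0, 0], "jaw": 0.03}, {"turn": [0, 0, 0], "travel": [0.004, 0, 0], "jaw": 0.03}, {"turn": [0, 0, 0], "travel": [0.004, 0, 0], "jaw": 0.03}, {"turn": [0, 0, 0], "travel": [0.004, 0, 0], "jaw": 0.03}, {"turn": [0, 0, 0], "travel": [0.004, 0, 0], "jaw": 0.03}, {"turn": [0, 0, 0], "travel": [0.004, 0, 0], "jaw": 0.03}, {"turn": [0, 0, 0], "travel": [0.004, 0, 0], "jaw": 0.03}, {"turn": [0, 0, 0], "travel": [0.004, 0, 0], "jaw": 0.03}, {"turn": [0, 0, 0], "travel": [0.004, 0, 0], "jaw": 0.03}, {"turn": [0, 0, 0], "travel": [0.003, 0, 0], "jaw": 0.03}, {"turn": [0, 0, 0], "travel": [0, 0, 0], "jaw": 0.03}, {"turn": [0, 0, 0], "travel": [0, 0, 0], "jaw": 0.03}])

```text
time: 6.85
tcp_pos: [0.513, -0.0374, 0.0298]
orientation: [[0.877, 0.48, 0.001], [0.48, -0.877, 0.0], [0.001, 0.0, -1.0]]
contact_force: [-0.3, 0.4, 0.1]
gripper_width: 0.0301
finger_force: 0.0
```

```bash
python3 - <<'E'
from h import *;rep()
from bench import cams
c=cams.capture("side");cv2.imwrite("pics/side1.png",cv2.resize(c["img"][150:350,220:440,::-1],None,fx=2.7,fy=2.7))
P=world(c);J=(P[...,:2]-O)@U.T
m=(abs(P[...,2]-.046)<.004)&(abs(J[...,1])<.03)&(abs(J[...,0])<.13)
print(np.percentile(J[m][:,0],[0,1,5,95,99,100]))
E
```

```text
t 6.85 jig xy [-0.0952 -0.0003] z 0.0298 xang 28.66 zaxis [ 8.e-04  1.e-04 -1.e+00] F [-0.29  0.44  0.09] j [-0.18  0.02  2.1   0.    1.03  0.89] w 0.03007726119325611
[-0.11070696 -0.10743771 -0.08674572  0.10119299  0.10668307  0.10846434]
```

View pics/side1.png

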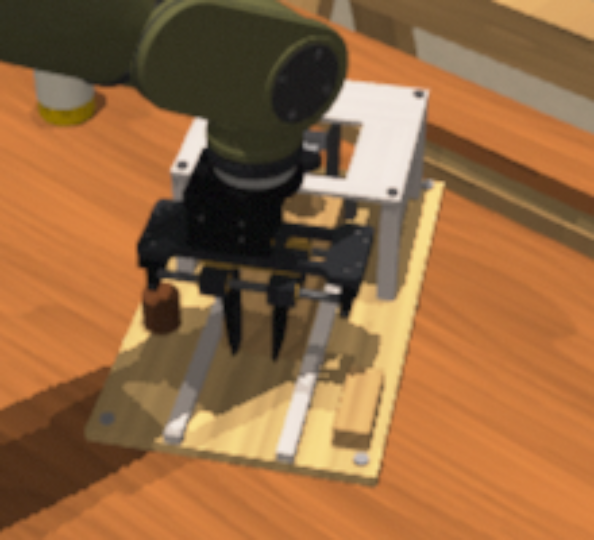

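The fingers are in the channel behind the blank, clear of the guard and of both bystanders on the jig. No stop force has shown yet, so I push on in small steps.

>>> move_arm(rows=[{"turn": [0, 0, 0], "travel": [0.002, 0, 0], "jaw": 0.03}, {"turn": [0, 0, 0], "travel": [0.002, 0, 0], "jaw": 0.03}, {"turn": [0, 0, 0], "travel": [0.001, 0, 0], "jaw": 0.03}, {"turn": [0, 0, 0], "travel": [0.001, 0, 0], "jaw": 0.03}, {"turn": [0, 0, 0], "travel": [0, 0, 0], "jaw": 0.03}])

```text
time: 7.52
tcp_pos: [0.5157, -0.0359, 0.0297]
orientation: [[0.877, 0.48, -0.006], [0.48, -0.877, -0.003], [-0.007, -0.001, -1.0]]
contact_force: [-11.0, -6.3, 9.1]
gripper_width: 0.0298
finger_force: 6.1
```

About 13 N along the channel means the blank is on the stop. Now I back off and rise.

>>> move_arm(rows=[{"turn": [0, 0, 0], "travel": [-0.004, 0, 0], "jaw": 0.03}, {"turn": [0, 0, 0], "travel": [-0.01, 0, 0], "jaw": 0.03}, {"turn": [0, 0, 0], "travel": [-0.02, 0, 0], "jaw": 0.03}, {"turn": [0, 0, 0], "travel": [-0.02, 0, 0], "jaw": 0.03}, {"turn": [0, 0, 0], "travel": [0, 0, -0.03], "jaw": 0}, {"turn": [0, 0, 0], "travel": [0, 0, -0.04], "jaw": 0}, {"turn": [0, 0, 0], "travel": [0, 0, -0.04], "jaw": 0}, {"turn": [0, 0, 0], "travel": [0, 0, -0.04], "jaw": 0}, {"turn": [0, 0, 0], "travel": [0, 0, 0], "jaw": 0}])

```text
time: 8.65
tcp_pos: [0.4721, -0.0614, 0.1837]
orientation: [[0.878, 0.479, 0.008], [0.479, -0.878, -0.002], [0.006, 0.005, -1.0]]
contact_force: [0.8, 0.5, 0.2]
gripper_width: 0.0003
finger_force: 0.0
```

```bash
python3 - <<'E'
from h import *;rep()
from bench import cams
for n in("top","side"):
    c=cams.capture(n);cv2.imwrite(f"pics/{n}2.png",cv2.resize(c["img"][130:330,220:440,::-1],None,fx=2.7,fy=2.7))
    P=world(c);J=(P[...,:2]-O)@U.T
    m=(abs(P[...,2]-.046)<.005)&(abs(J[...,1])<.045)&(abs(J[...,0])<.15)
    if m.sum()>30: print(n,m.sum(),np.percentile(J[m][:,0],[0,1,5,95,99,100]).round(4))
    # pad: dark top in window
    m=(P[...,2]>.095)&(P[...,2]<.118)&(np.hypot(J[...,0]-.075,J[...,1])<.045)&(c["img"].max(2)<70)
    print("pad",m.sum(),J[m].mean(0),np.median(P[m][:,2]))
E
```

```text
t 8.65 jig xy [-0.1427 -0.0017] z 0.1837 xang 28.64 zaxis [ 0.0077 -0.0019 -1.    ] F [0.76 0.48 0.16] j [-0.24 -0.26  2.07  0.    1.33  0.83] w 0.0003318810902370727
top 982 [-0.079  -0.075  -0.0626  0.1204  0.1293  0.1321]
pad 0 [nan nan] nan
side 1483 [-0.0854 -0.0826 -0.0782  0.095   0.1047  0.1097]
pad 68 [ 0.06870644 -0.00214853] 0.11021120291051051<stdin>:10: RuntimeWarning: Mean of empty slice.
  ret = um.true_divide(
  return _methods._mean(a, axis=axis, dtype=dtype,
  ret = ret.dtype.type(ret / rcount)
```

View pics/top2.png

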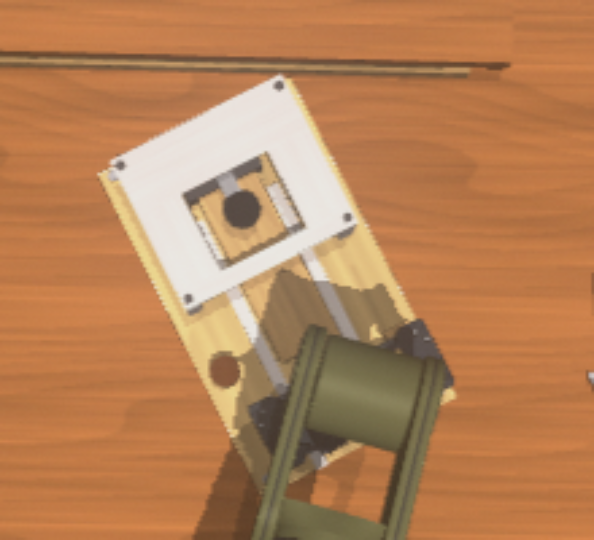

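View pics/side2.png

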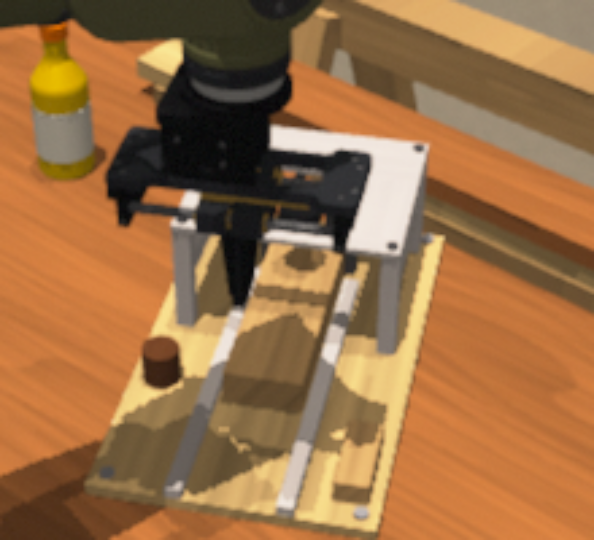

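Both views show the blank home and straight. In the top crop the pad is at (241,209), near the window's middle at (245,210), and the bystanders have not moved. Next I go over the window.

>>> move_arm(rows=[{"turn": [0, 0, 0], "travel": [0.02, 0, 0], "jaw": 0}, {"turn": [0, 0, 0], "travel": [0.03, 0, 0], "jaw": 0}, {"turn": [0, 0, 0], "travel": [0.03, 0, 0], "jaw": 0}, {"turn": [0, 0, 0], "travel": [0.03, 0, 0], "jaw": 0}, {"turn": [0, 0, 0], "travel": [0.03, 0, 0], "jaw": 0}, {"turn": [0, 0, 0], "travel": [0.03, 0, 0], "jaw": 0}, {"turn": [0, 0, 0], "travel": [0.03, 0, 0], "jaw": 0}, {"turn": [0, 0, 0], "travel": [0.017, 0, 0], "jaw": 0}, {"turn": [0, 0, 0], "travel": [0, 0, 0], "jaw": 0}, {"turn": [0, 0, 0], "travel": [0, 0, 0], "jaw": 0}])

```text
time: 10.0
tcp_pos: [0.66, 0.0431, 0.179]
orientation: [[0.878, 0.479, -0.002], [0.479, -0.878, -0.0], [-0.001, -0.001, -1.0]]
contact_force: [0.4, -0.3, -0.9]
gripper_width: 0.0002
finger_force: 0.0
```

```bash
python3 -c "
from h import *;rep()
c=np.load('pics/top0.npz');K=c['K']
for u,v in((309.3,207.4),):
  r=c['attitude']@np.linalg.solve(K,[u,v,1]);p=c['xyz']+r*(.111-c['xyz'][2])/r[2];print(U@(p[:2]-O))"
```

```text
t 10.0 jig xy [ 0.0724 -0.0003] z 0.179 xang 28.65 zaxis [-1.6e-03 -2.0e-04 -1.0e+00] F [ 0.4  -0.26 -0.93] j [-0.02  0.17  1.66 -0.    1.31  1.06] w 0.00019171059125566288
[ 7.82074153e-02 -4.16027583e-05]
```

>>> move_arm(rows=[{"turn": [0, 0, 0], "travel": [0.003, 0, 0.02], "jaw": 0}, {"turn": [0, 0, 0], "travel": [0, 0, 0.02], "jaw": 0}, {"turn": [0, 0, 0], "travel": [0, 0, 0.02], "jaw": 0}, {"turn": [0, 0, 0], "travel": [0, 0, 0.006], "jaw": 0}, {"turn": [0, 0, 0], "travel": [0, 0, 0.005], "jaw": 0}, {"turn": [0, 0, 0], "travel": [0, 0, 0.005], "jaw": 0}, {"turn": [0, 0, 0], "travel": [0, 0, 0.005], "jaw": 0}, {"turn": [0, 0, 0], "travel": [0, 0, 0.004], "jaw": 0}, {"turn": [0, 0, 0], "travel": [0, 0, 0.003], "jaw": 0}, {"turn": [0, 0, 0], "travel": [0, 0, 0], "jaw": 0}, {"turn": [0, 0, 0], "travel": [0, 0, 0], "jaw": 0}])

```text
time: 11.38
tcp_pos: [0.6641, 0.0447, 0.0924]
orientation: [[0.877, 0.48, 0.001], [0.48, -0.877, -0.001], [0.001, 0.001, -1.0]]
contact_force: [-1.8, -3.0, 4.8]
gripper_width: 0.0006
finger_force: 2.1
```

>>> move_arm(rows=[{"turn": [0, 0, 0], "travel": [0, 0, 0.002], "jaw": 0}, {"turn": [0, 0, 0], "travel": [0, 0, 0.002], "jaw": 0}, {"turn": [0, 0, 0], "travel": [0, 0, 0.002], "jaw": 0}, {"turn": [0, 0, 0], "travel": [0, 0, 0.002], "jaw": 0}, {"turn": [0, 0, 0], "travel": [0, 0, 0], "jaw": 0}])

```text
time: 12.0
tcp_pos: [0.6639, 0.0447, 0.088]
orientation: [[0.877, 0.48, -0.0], [0.48, -0.877, -0.001], [-0.0, 0.001, -1.0]]
contact_force: [-11.2, -4.4, 22.0]
gripper_width: 0.0005
finger_force: 10.8
```

The tip is at 88 mm with 22 N on it, so the lever is on its end stop. I hold a moment and withdraw straight up.

>>> move_arm(rows=[{"turn": [0, 0, 0], "travel": [0, 0, 0.001], "jaw": 0}, {"turn": [0, 0, 0], "travel": [0, 0, 0], "jaw": 0}, {"turn": [0, 0, 0], "travel": [0, 0, 0], "jaw": 0}, {"turn": [0, 0, 0], "travel": [0, 0, -0.005], "jaw": 0}, {"turn": [0, 0, 0], "travel": [0, 0, -0.015], "jaw": 0}, {"turn": [0, 0, 0], "travel": [0, 0, -0.03], "jaw": 0}, {"turn": [0, 0, 0], "travel": [0, 0, -0.04], "jaw": 0}, {"turn": [0, 0, 0], "travel": [0, 0, -0.03], "jaw": 0}, {"turn": [0, 0, 0], "travel": [-0.04, 0, 0], "jaw": 0}, {"turn": [0, 0, 0], "travel": [-0.06, 0, 0], "jaw": 0}, {"turn": [0, 0, 0], "travel": [-0.06, 0, 0], "jaw": 0}, {"turn": [0, 0, 0], "travel": [-0.06, 0, 0], "jaw": 0}, {"turn": [0, 0, 0], "travel": [0, 0, 0], "jaw": 0}, {"turn": [0, 0, 0], "travel": [0, 0, 0], "jaw": 0}])

```text
time: 13.75
tcp_pos: [0.4711, -0.0603, 0.203]
orientation: [[0.878, 0.479, 0.001], [0.479, -0.878, 0.0], [0.001, 0.0, -1.0]]
contact_force: [-0.7, 0.1, 0.3]
gripper_width: 0.0006
finger_force: 0.0
```

```bash
python3 - <<'E'
from h import *;rep()
from bench import cams
for n in("top","side"):
    c=cams.capture(n)
    if n=="top": cv2.imwrite(f"pics/{n}3.png",cv2.resize(c["img"][130:330,220:440,::-1],None,fx=2.7,fy=2.7))
    P=world(c);J=(P[...,:2]-O)@U.T
    m=(abs(P[...,2]-.046)<.005)&(abs(J[...,1])<.03)&(abs(J[...,0])<.15)
    if m.sum()>30: print(n,m.sum(),np.percentile(J[m][:,0],[1,5,95]).round(4))
    m=(P[...,2]>.07)&(P[...,2]<.118)&(np.hypot(J[...,0]-.075,J[...,1])<.012)
    print("pad",m.sum(),np.percentile(P[m][:,2],[10,50,90]))
E
```

```text
t 13.75 jig xy [-0.143  -0.0003] z 0.203 xang 28.65 zaxis [ 1.5e-03  4.0e-04 -1.0e+00] F [-0.7   0.09  0.35] j [-0.24 -0.27  2.04  0.    1.37  0.83] w 0.0006380410428395567
top 760 [-0.0738 -0.062   0.1177]
pad 56 [0.08544203 0.09006796 0.0946741 ]
side 1244 [-0.0824 -0.078   0.0936]
pad 12 [0.08560732 0.08756197 0.08917764]
```

View pics/top3.png

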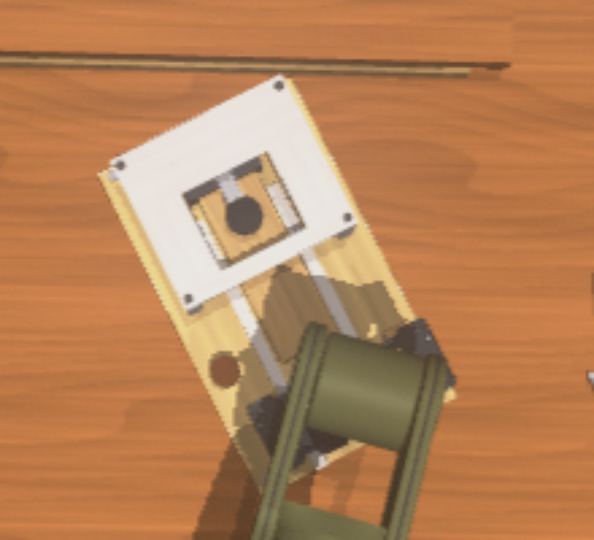

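The top crop shows the pad now at (244,215), and its measured height of about 88–90 mm is the fully-down level. The blank's near end is unchanged, close to -80 mm, and the robot is clear of everything.

```bash
python3 -c "
from bench import ticket
print(ticket.job_done())"
```

```text
the job is handed in; nothing more can be done
None
```

The blank is home against the stop, the lever is pressed fully down with no sign of contact with the guard frame, and the job was handed in at about 14 s; no verdict came back.

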